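# Show the toy car's axle peg to the inspection camera with the swivel mirror

### The job

Stand the wooden toy car blank that has the axle peg upright and fully down in the slot of the wooden holder, with its peg on the side facing the swivel mirror, and let go of it. Then turn the sprung mirror by the post on its lever until the inspection camera sees the peg in the middle of the mirror, and finish while still holding the mirror steady at that angle with the fingers on it, since it springs back when released. Leave the other loose things on the bench where they are.

Things in the scene. Friction and masses are not known exactly. Their poses are not given: they have to be found in the camera images.
- car: Loose pale wooden toy car blank, 90 g, standing on its long thin edge: 22 mm thick (own x), 90 mm long (own y), body 46 mm high with a shorter cabin (54 mm long, centred, also 22 mm thick) on top, up to 72 mm. Origin: centre of its underside, z up. A round bright aluminium axle peg sticks out of its -x face. Grasp it by the cabin across its thickness.
- peg (a point): Outer end of the car's axle peg (bright aluminium, 16 mm across, 24 mm out of the face): at (-35, 28, 34) mm in the car's frame.
- holder: Fixed pale wooden holder, 68 x 124 mm, 22 mm high. Origin: centre of its underside, z up. Its slot runs along own y, open upwards: about 28 x 97 mm at the floor, flaring to 34 x 103 mm at the top, 14 mm deep. Its -x side faces the mirror: the car seated rightly has its own axes along the holder's, peg on the -x side.
- slot (a point): Centre of the slot's floor in the holder, 8 mm above the bench: the car's origin belongs here.
- stand: Fixed plywood stand of the mirror and the inspection camera. Origin: on the bench under the mirror's vertical swivel axis; z up. An arm 36 mm wide, 8 mm thick, runs 170 mm along -50 degrees (from own x towards -y) to the camera: a black 40 mm cube on a post, top 62 mm above the bench, its lens barrel pointing at the mirror.
- lens (a point): Front of the inspection camera's lens, 155 mm from the mirror's swivel axis, 42 mm above the bench. It always looks straight at the mirror's middle on the swivel axis.
- mirror: Upright flat mirror, 54 x 60 mm, in an aluminium frame 66 mm wide, 18 to 82 mm above the bench. Origin: on its vertical swivel axis at bench height, z up; own x: outward normal of the reflecting face, which contains the axis. At rest x points to -45 degrees in the stand's frame; it turns 0 to 1.2 rad from there, counterclockwise from above. A spring turns it back when let go.
- post (a point): Centre of the top of the upright round wooden post (14 mm diameter, top 107 mm above the bench) on the lever (its top 49 mm above the bench) behind the mirror: at (-65, 0, 107) mm in the mirror's frame. Grip or push here from above; the spring (0.22 N m/rad, 0.066 N m preload) pulls the post back with 2 to 4 N.
- sight: Flat brass pointer under the mirror, 64 mm long, 16 mm above the bench, geared to the mirror on the same swivel axis so that it turns twice as far: it always points along the camera's line of sight after reflection. Origin: on the swivel axis at bench height, own x along the pointer, z up. The camera sees the peg in the middle of the mirror when the pointer points at the peg.
- plain_car: Bystander: the same car blank, without a peg. Loose, origin at the centre of its underside.
- sanding_block: Bystander: cork-and-wood sanding block, 60 x 100 x 34 mm, origin at the centre of its underside.
- tape_roll: Bystander: roll of paper tape lying flat, 96 mm outside, 25 mm high, origin at the centre of its underside.
- glue: Bystander: upright white glue bottle, 56 mm across, 150 mm high, origin at the centre of its underside.
- wheel: Bystander: small wooden toy wheel lying flat, 48 mm across, 20 mm high, origin at the centre of its underside.
- driver: Bystander: screwdriver lying on the bench, its shaft along own x.
Mind the look-alikes: they are no part of the job. What is shaped like the car but pink is not meant. Leave any red look-alike of the holder alone.

How it is judged:
By the outcome, as a careful person would: the job done as asked, in the order asked, and still so for the second after the job is handed in, while the arm keeps its last pose, push and grip.
It also fails if it takes over 48 s, if anything falls off the work surface, if the arm or the gripper's body presses on something with over 40 N, if the wrist force passes 120 N, or if a joint passes its speed limit or range.

### The arm

A 6-joint arm with a two-finger parallel gripper is mounted at the origin on the work surface. World frame = base frame: x ahead of the robot, y to its left, z up, the work surface at z = 0. Lengths are in mm, angles in rad, forces in N, time in s.
With the tool pointing down it reaches from about 350 to 725 mm from the base axis. Payload 6 kg.
Tool frame: the origin (TCP) lies on the mounting face of the last link; the fingertips stand 173 mm ahead of it and the grasp point (between the pads) lies 155 mm ahead of it; z points along the fingers, y is the line along which they close (so a half turn about z gives the same grasp; the last joint's range is limited). The gripper opens to 85 mm and grips with 20 to 120 N. Pads are 22 mm wide; open, the fingers measure 114 mm over their backs; the gripper's body (76 mm by 85 mm) begins 54 mm behind the grasp point. The pads swing forward as they close: fully open they stand 13 mm farther back than shut.
Start: joints at [1.618, 0.04, 0.085, 0, -1.615, -0.334], TCP at [169.704, 575.495, 404.661] pointing down, gripper open.
Joint ranges: [-2.56, 2.56], [-1.29, 2.01], [-1.08, 1.49], [-3.29, 1.98], [-2.81, -0.18], [-2.99, 2.99]. Speed limits (rad/s): [2.57, 2.57, 3.01, 3.14, 3.14, 3.14].

### API

Orientations are given as a rotation vector (axis times angle).
In Python, from bench import robot, viewer, job_done gives the robot as it stands. The module is installed in compiled form; this text tells all that it offers.
- The arm moves only by the shell command python3 -m inch 'ROWS' [OPENING] [FORCE]. ROWS is JSON, a list that holds one entry, the list of rows, each a list of 6 numbers: the shift along the tool's x, y, z in mm, then the turn, a rotation vector about the tool's x, y, z in rad. A call has 1 to 20 rows; each row is the pose to reach, as a shift and turn from the pose commanded when the call began, along the tool's axes at that moment; what a row does not reach only later rows make up. A row lasts 1/10 s, in which the tool goes at most 50 mm and 8.59 degrees, less where a joint would pass 70% of its speed; a pose out of reach is approached as far as the arm can. A call with a gripper value outside its range is refused whole. OPENING is the closure, from -1 (fully open) to 1 (shut), set as the call begins (- or left out, the last holds). The fingers move at their own pace and stop on an object; FORCE is the grip in N (left out, the last holds). Time passes only in rows, so rows that repeat a pose let the fingers close. It gives the time, the measured TCP pose, the force, the opening and the grip force at its end, in the units of the state.
- robot.get_obs(): the state, without advancing time (a new reading comes with each control period).
- viewer.get_image(name): name is "scene" or "top" or "wrist"; returns a dict with "color" (384x512x3 uint8, red, green, blue), "depth" (384x512 float32, mm along the optical axis (not along the pixel's ray), 0 where there is no reading), "intrinsics" (3x3 intrinsics, pixels), "D" ([k1, k2, p1, p2, k3] as OpenCV has them; the pictures are not rectified), "world_from_camera" (4x4, takes a point from camera to world coordinates); the wrist camera has in their place "hand_eye" (4x4, takes a point from camera to tool coordinates, whose origin is the TCP and whose axes are the flange's). Camera axes: x right, y up, looking along -z (the intrinsics and any distortion apply to the point x, -y, -z); pixel columns grow to the right and rows downward; lengths in mm; the calibration is good to about 2 mm. A picture is of the moment at which its call begins: read the wrist's pose just before it.
- job_done(): hands the job in; it is judged then, once.
The state is a dict: "t": time; "joint_positions": joint angles; "qvel": joint speeds; "joint_efforts": joint torques, N m; "eef_pos": TCP position; "orientation": TCP orientation; "force": force on the tool from outside, world axes, zero at the start; "wrist_torque": the same for the moment, N m; "opening": opening from 0.0 (shut) to 1.0 (fully open); "grip_force": force on a finger pad.
Only numpy, scipy, OpenCV 4.12 (cv2) and the standard library are available. Lean on these libraries where they do the work, as an engineer would, in place of code of your own. Each camera call takes 0.05 s, during which the arm holds its last target. There are 200 camera calls.

## Working session

There is one attempt and no reset: what is moved stays moved. The work goes in short steps, Python scripts to look and compute and a shell command to move; the robot and the scene stay as the last step left them, time stands still between calls to the robot, and variables do not carry over. Pictures are saved under pics/ and viewed, at most 12 in all, crops included, and the job is handed in when it is done.

```bash
mkdir -p pics; cat > h.py <<'E'
import numpy as np, cv2
from scipy.spatial.transform import Rotation as R
from bench import robot, viewer, job_done
def grab(n):
    o=robot.get_obs(); d=viewer.get_image(n)
    if n=='wrist':
        T=np.eye(4);T[:3,:3]=R.from_rotvec(o['orientation']).as_matrix();T[:3,3]=o['eef_pos']
        d['world_from_camera']=T@np.array(d['hand_eye'])
    np.savez('last_'+n+'.npz',**{k:np.array(v) for k,v in d.items()})
    return d
def load(n): return dict(np.load('last_'+n+'.npz'))
def ray(d,u,v):
    p=cv2.undistortPoints(np.array([[[u,v]]],float),np.array(d['intrinsics']),np.array(d['D'],float))[0,0]
    return np.array([p[0],-p[1],-1.])
def px(d,u,v,z=None):
    T=np.array(d['world_from_camera']);r=ray(d,u,v)
    if z is None: s=float(d['depth'][int(round(v)),int(round(u))])
    else: s=(z-T[2,3])/(T[:3,:3]@r)[2]
    return T[:3,:3]@(r*s)+T[:3,3]
def save(d,f,crop=None,k=1):
    c=np.ascontiguousarray(d['color'][:,:,::-1])
    if crop: x0,y0,x1,y1=crop;c=c[y0:y1,x0:x1]
    cv2.imwrite('pics/'+f,cv2.resize(c,None,fx=k,fy=k,interpolation=cv2.INTER_CUBIC))
E
python3 - <<'E'
from h import *
for n in('top','scene'):
    d=grab(n);save(d,n+'1.png',k=1.5)
o=robot.get_obs();print(o['eef_pos'],R.from_rotvec(o['orientation']).as_matrix().round(3),o['t'],o['opening'])
E
```

```text
[169.62323515 575.50058028 403.79250587] [[ 0.959 -0.283 -0.   ]
 [-0.283 -0.959 -0.002]
 [ 0.     0.002 -1.   ]] 0.1 1.002635438147785
```

View pics/top1.png

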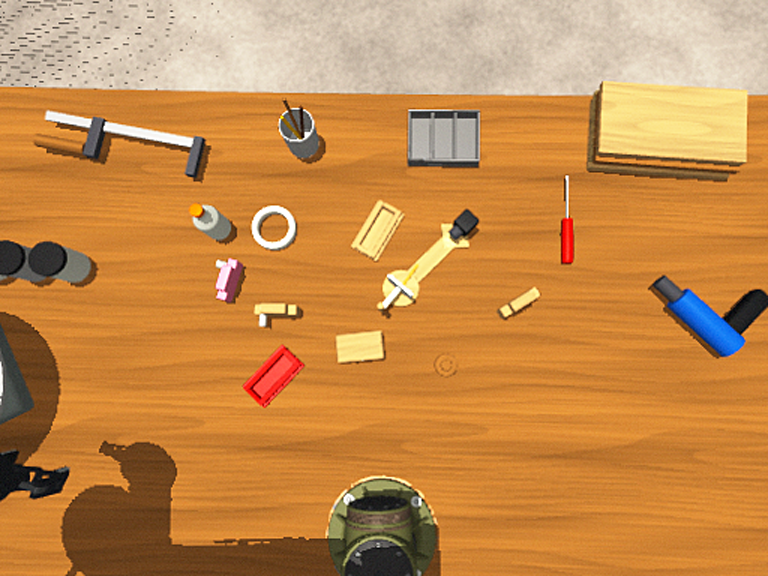

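View pics/scene1.png

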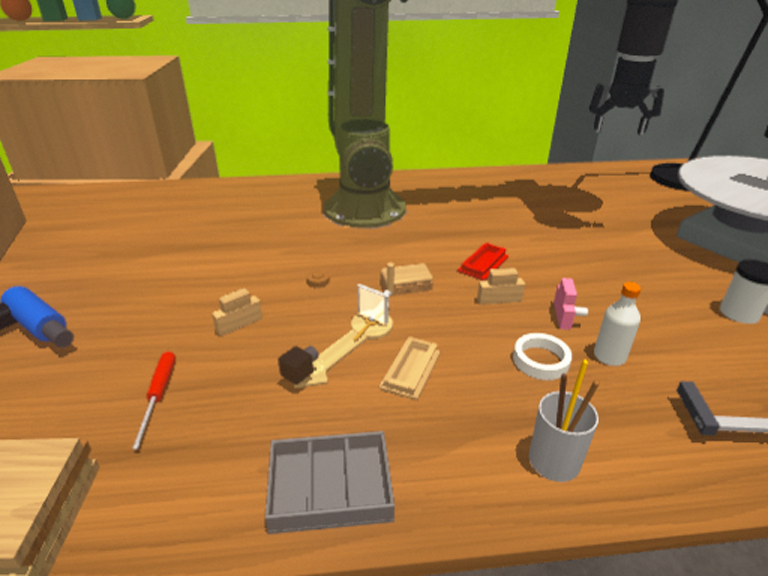

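The top picture (1.5x) shows the pegged car at about (276,311) with its peg toward the robot, the holder at (378,230), the mirror at (400,288) and the camera at (462,224). Bystanders surround them. The scene view agrees. Next is an enlarged crop.

```bash
python3 - <<'E'
from h import *
d=load('top');save(d,'top2.png',(160,125,330,225),4.7)
for n,u,v,z in[('car',276,309,72),('holder',378,230,22),('mirror',400,288,None),('cam',463,222,62),('base',383,525,0)]:print(n,px(d,u/1.5,v/1.5,z).round(0),px(d,u/1.5,v/1.5).round(0))
E
```

```text
car [458. 229.  72.] [458. 229.  70.]
holder [644.  22.  22.] [647.  22.  10.]
mirror [506. -29.  82.] [506. -29.  82.]
cam [ 654. -161.   62.] [ 654. -161.   62.]
base [19. -3.  0.] [ 77.  -6. 212.]
```

View pics/top2.png

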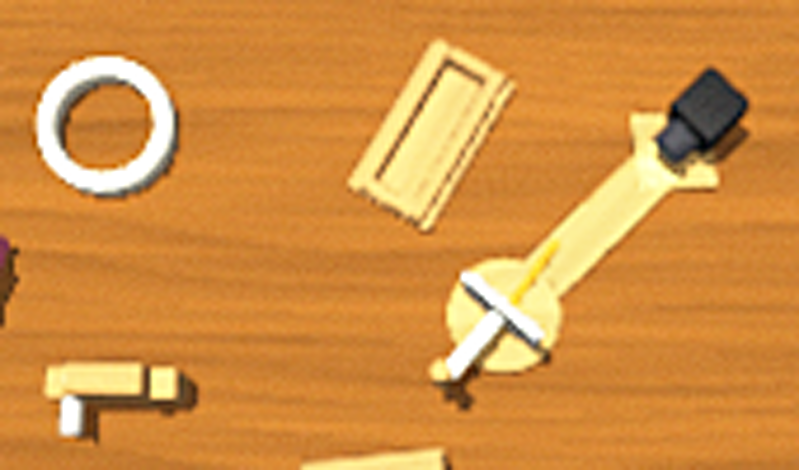

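The crop (scale 4.7, offset 160,125) shows the car at about (113,382) with its peg at (72,415), the holder at (432,135) with its long axis up-right, the mirror at (505,310), the post at (440,370) and the camera at (705,105). I'll move over the car for a closer look.

```bash
P='[374,250,70,0,0,1.31]'; python3 -m inch '[[[374,250,70,0,0,1.31],[374,250,70,0,0,1.31],[374,250,70,0,0,1.31],[374,250,70,0,0,1.31],[374,250,70,0,0,1.31],[374,250,70,0,0,1.31],[374,250,70,0,0,1.31],[374,250,70,0,0,1.31],[374,250,70,0,0,1.31],[374,250,70,0,0,1.31],[374,250,70,0,0,1.31],[374,250,70,0,0,1.31],[374,250,70,0,0,1.31]]]' -1 40
python3 - <<'E'
from h import *
d=grab('wrist');save(d,'w1.png',k=1.5);np.savez('car.npz',**d)
print(np.array(d['hand_eye']).round(2))
E
```

```text
t: 1.4
eef_pos: [457.1, 230.9, 334.9]
orientation: [-2.195, 2.248, 0.0]
force: [0.2, 0.2, -0.2]
opening: 1.001
grip_force: 0.0
[[ 0.    0.96  0.28 70.45]
 [ 1.   -0.    0.   -0.32]
 [ 0.    0.28 -0.96 30.52]
 [ 0.    0.    0.    1.  ]]
```

View pics/w1.png

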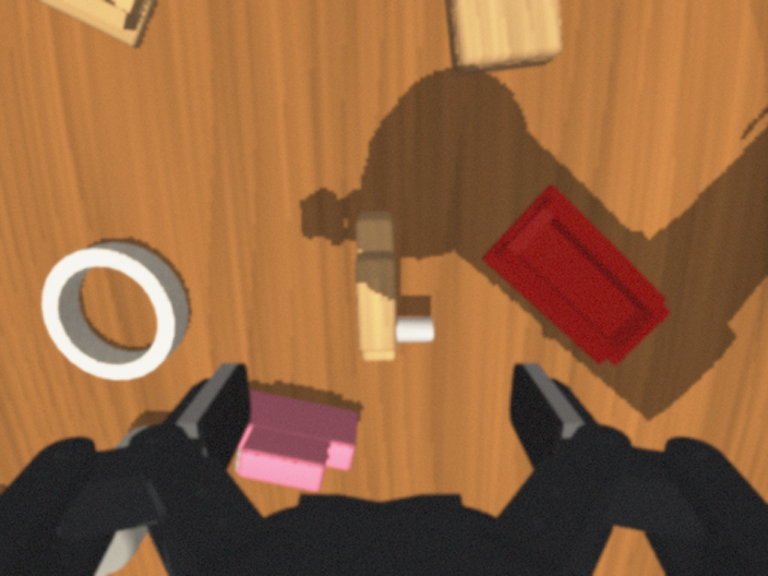

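The wrist view shows the pegged car at (377,285), with its cabin from y≈255 to 348 and the peg at (415,329). The pink car is at (300,440) and the red holder at (575,275). The fingers are clear of all of them.

```bash
cat >> h.py <<'E'
def cloud(d):
    h,w=d['depth'].shape;u,v=np.meshgrid(np.arange(w,dtype=float),np.arange(h,dtype=float))
    p=cv2.undistortPoints(np.stack([u,v],-1).reshape(-1,1,2),np.array(d['intrinsics']),np.array(d['D'],float))[:,0]
    s=d['depth'].reshape(-1).astype(float);T=np.array(d['world_from_camera'])
    W=np.c_[p[:,0]*s,-p[:,1]*s,-s]@T[:3,:3].T+T[:3,3];W[s==0]=np.nan
    return W.reshape(h,w,3)
def rect(W,m):
    c,s,a=cv2.minAreaRect(W[m][:,:2].astype(np.float32));return np.round(c,1),np.round(s,1),round(a,1)
E
python3 - <<'E'
from h import *
d=dict(np.load('car.npz'));W=cloud(d)
x,y,z=W[...,0],W[...,1],W[...,2]
n=(abs(x-458)<60)&(abs(y-229)<60)
for lo,hi in((66,80),(38,52),(-8,8)):
    m=n&(z>lo)&(z<hi);print(lo,m.sum(),z[m].mean().round(1),rect(W,m))
m=n&(z>20)&(x>440); print('all',rect(W,m))
m=n&(z>66); q=W[m][:,:2]; c=q.mean(0);w,v=np.linalg.eigh(np.cov((q-c).T));print(c,np.degrees(np.arctan2(*v[::-1,1])))
m=n&(z>25)&(z<52)&(x<440);print('peg',W[m].mean(0),W[m].min(0),W[m].max(0))
for u,v in((360,258),(394,258),(360,348),(394,348)):print(px(d,u/1.5,v/1.5,72).round(1))
E
```

```text
66 1624 72.0 (array([460.3, 238. ]), array([22. , 53.9]), 0.4)
38 1037 44.3 (array([448.3, 237.7]), array([45.5, 89.6]), 0.9)
-8 10139 0.3 (array([458., 229.]), array([120., 120.]), 0.0)
all (array([479. , 237.9]), array([78. , 89.6]), 0.0)
[459.40513407 221.46863706] 179.00241201118595
peg [432.51757049 264.11182125  40.22123417] [425.07104539 257.93929246  34.11976573] [439.95649387 273.10954625  43.32535917]
[467.5 210.3  72. ]
[449.4 210.7  72. ]
[469.4 262.2  72. ]
[450.1 262.6  72. ]
```

```bash
python3 -m inch '[[[227,-148,-10,0,0,-1.05],[227,-148,-10,0,0,-1.05],[227,-148,-10,0,0,-1.05],[227,-148,-10,0,0,-1.05],[227,-148,-10,0,0,-1.05],[227,-148,-10,0,0,-1.05],[227,-148,-10,0,0,-1.05],[227,-148,-10,0,0,-1.05],[227,-148,-10,0,0,-1.05],[227,-148,-10,0,0,-1.05]]]'
python3 - <<'E'
from h import *
d=grab('wrist');save(d,'w2.png',k=1.5);np.savez('hold.npz',**d)
d=dict(np.load('car.npz'));W=cloud(d)
x,y,z=W[...,0],W[...,1],W[...,2]
m=(abs(x-460)<40)&(abs(y-238)<60)&(z>66)&(z<80)
q=W[m][:,:2]; c=q.mean(0);w,v=np.linalg.eigh(np.cov((q-c).T));print(c,np.degrees(np.arctan2(v[1,1],v[0,1])))
E
```

```text
t: 2.45
eef_pos: [599.7, 0.1, 344.8]
orientation: [-3.024, 0.85, -0.0]
force: [-0.8, -0.1, 0.7]
opening: 1.003
grip_force: 0.0
[460.24003757 236.39348511] 90.42916634874796
```

View pics/w2.png

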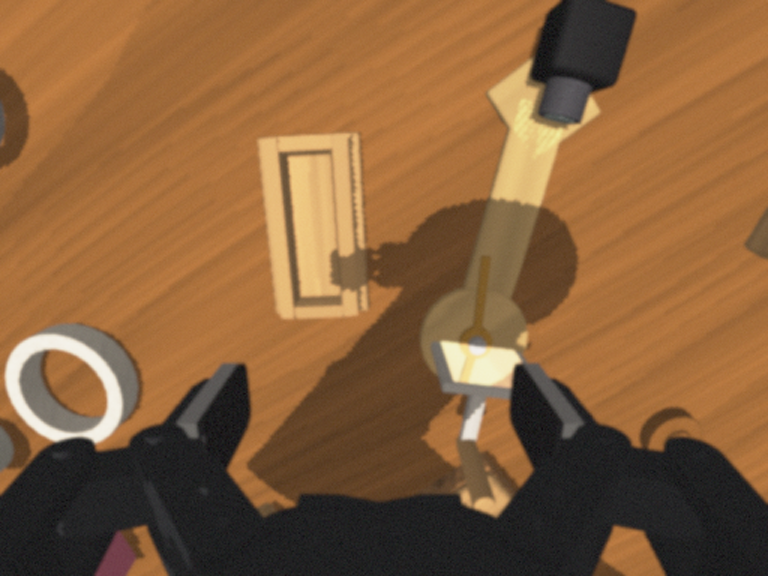

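This view shows the holder at (310,225), the mirror at (480,365), the swivel ring at (477,342), the pointer tip at (486,258), the lens at (562,112) and the post near (478,490).

```bash
python3 - <<'E'
from h import *
d=dict(np.load('hold.npz'));W=cloud(d);x,y,z=W[...,0],W[...,1],W[...,2]
n=(abs(x-644)<85)&(abs(y-22)<85)
m=n&(z>16)&(z<28);print('holder',m.sum(),z[m].mean(),rect(W,m))
c,s,a=cv2.minAreaRect(W[m][:,:2].astype(np.float32));
# slot floor
P=lambda u,v,zz:px(d,u/1.5,v/1.5,zz).round(1)
print('slotfloor',[P(*k,8) for k in((289,152),(332,152),(341,297),(300,297))])
print('slot z',px(d,315/1.5,220/1.5).round(1))
print('hcorners',[P(*k,22) for k in((258,138),(347,134),(356,316),(283,319))])
n2=(abs(x-506)<70)&(abs(y+29)<70)
for u,v in((477,340),(486,258),(478,500),(470,480),(475,415),(443,345),(520,350)):print((u,v),px(d,u/1.5,v/1.5).round(1))
print('axis',P(477,342,18),'tip',P(486,258,16))
m=(abs(x-654)<50)&(abs(y+161)<60)&(z>54)&(z<70);print('cam',m.sum(),z[m].mean(),rect(W,m))
m=n2&(z>75)&(z<90);print('mirror top',m.sum(),rect(W,m))
m=n2&(z>98)&(z<115);print('post',m.sum(),m.sum() and rect(W,m))
t=dict(np.load('last_top.npz'));Wt=cloud(t);X,Y,Z=Wt[...,0],Wt[...,1],Wt[...,2]
for lo,hi in((76,90),(98,114)):
    m=(abs(X-490)<70)&(abs(Y+20)<70)&(Z>lo)&(Z<hi);print(lo,m.sum(),Wt[m].mean(0),rect(Wt,m))
m=(abs(X-644)<85)&(abs(Y-22)<85)&(Z>15)&(Z<28);print('holder top',rect(Wt,m))
m=(abs(X-654)<50)&(abs(Y+161)<60)&(Z>54);print('cam top',rect(Wt,m))
E
```

```text
holder 3544 22.17190595105065 (array([624.9, -14.7]), array([145.2, 121.7]), 61.8)
slotfloor [array([697.4,  11.8,   8. ]), array([682.3, -12.5,   8. ]), array([594.7,  36.5,   8. ]), array([610.1,  61.8,   8. ])]
slot z [650.6  22.    7.5]
hcorners [array([713.2,  21.5,  22. ]), array([685.6, -27.5,  22. ]), array([580.6,  31.7,  22. ]), array([605.3,  76.6,  22. ])]
(477, 340) [520.6 -31.9  21.8]
(486, 258) [660.7 -36.3 314.3]
(478, 500) [472.1  12.2 106.8]
(470, 480) [473.3  13.3  90.1]
(475, 415) [485.8  -5.6  49.9]
(443, 345) [531.9  -9.8  26.3]
(520, 350) [491.1 -55.5  10.7]
axis [517.4 -31.1  18. ] tip [568.2 -65.4  16. ]
cam 2939 61.01471443219962 (array([ 650.3, -159.3]), array([39.9, 61.3]), 46.0)
mirror top 632 (array([499.6,   1.7]), array([41.2, 69.1]), 48.4)
post 233 (array([467.8,  10.2]), array([13.4, 10.8]), 50.0)
76 50 [512.384393   -25.75599488  81.4392218 ] (array([495.7, -24.7]), array([54.6, 73.1]), 83.7)
98 21 [465.43552048  11.87343115 105.16205318] (array([465.7,  11.9]), array([12. , 12.6]), 45.9)
holder top (array([627., -13.]), array([142. , 122.6]), 62.3)
cam top (array([ 651.2, -158.7]), array([41.4, 62.5]), 46.8)
```

```bash
python3 - <<'E'
from h import *
a=np.radians(60.5);ex=np.array([np.cos(a),np.sin(a)]);ey=np.array([-ex[1],ex[0]])
for f in('hold.npz','last_top.npz'):
    W=cloud(dict(np.load(f)));p=(W[...,:2]-[646,24]);X=p@ex;Y=p@ey;z=W[...,2]
    m=(abs(X)<45)&(abs(Y)<75)&(z>18)&(z<27);print(f,rect(W,m))
    m=(abs(X)<11)&(abs(Y)<44)&(z<14);print('floor z',np.median(z[m]))
    m=(abs(X)<25)&(abs(Y)<58)&(z<15);print('slot',rect(W,m),W[m].mean(0))
E
```

```text
hold.npz (array([646.3,  25.2]), array([ 54.8, 121.5]), 61.4)
floor z 8.238745420164037
slot (array([646.8,  18.8]), array([ 42.5, 107.5]), 61.0) [648.09392379  24.85471815   8.75822702]
last_top.npz (array([647.4,  25.7]), array([ 54.5, 122.6]), 62.3)
floor z 7.529006441600586
slot (array([646.7,  19.7]), array([ 42.7, 105.5]), 61.0) [647.53084421  24.51733764   8.0076088 ]
```

```bash
python3 -m inch '[[[-243,-130,55,0,0,1.016],[-243,-130,55,0,0,1.016],[-243,-130,55,0,0,1.016],[-243,-130,55,0,0,1.016],[-243,-130,55,0,0,1.016],[-243,-130,55,0,0,1.016],[-243,-130,55,0,0,1.016],[-243,-130,55,0,0,1.016],[-243,-130,55,0,0,1.016],[-243,-130,90,0,0,1.016],[-243,-130,115,0,0,1.016],[-243,-130,125,0,0,1.016],[-243,-130,132,0,0,1.016],[-243,-130,132,0,0,1.016],[-243,-130,132,0,0,1.016]]]'
```

```text
t: 4.0
eef_pos: [460.2, 236.7, 214.0]
orientation: [-2.229, 2.211, -0.001]
force: [0.5, -0.6, 0.6]
opening: 1.0
grip_force: 0.0
```

```bash
python3 -m inch '[[[0,0,0,0,0,0],[0,0,0,0,0,0],[0,0,0,0,0,0],[0,0,0,0,0,0],[0,0,0,0,0,0],[0,0,0,0,0,0],[0,0,0,0,0,0],[0,0,0,0,0,0],[0,0,0,0,0,0],[0,0,0,0,0,0]]]' 1 40
python3 -m inch '[[[0,0,-15,0,0,0],[0,0,-40,0,0,0],[0,0,-70,0,0,0],[0,0,-80,0,0,0],[0,0,-80,0,0,0]]]'
python3 - <<'E'
from h import *
d=grab('wrist');save(d,'w3.png',k=1.2)
E
```

```text
t: 5.0
eef_pos: [459.8, 236.6, 212.9]
orientation: [-2.23, 2.212, -0.0]
force: [-1.2, -0.2, 2.9]
opening: 0.253
grip_force: 39.4
t: 5.5
eef_pos: [460.0, 236.7, 294.7]
orientation: [-2.228, 2.21, -0.0]
force: [0.1, 0.6, -2.1]
opening: 0.252
grip_force: 39.3
```

View pics/w3.png

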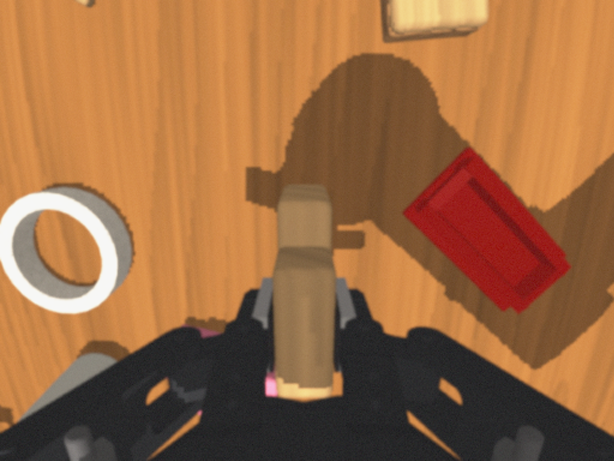

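The car is held square between the pads, centred at (305,290) in this view and lifted clear. Next I carry it over the holder.

```bash
python3 -m inch '[[[40,-35,0,0,0,-0.15],[80,-70,0,0,0,-0.3],[120,-105,0,0,0,-0.45],[150,-130,0,0,0,-0.6],[180,-156,0,0,0,-0.75],[200,-175,10,0,0,-0.9],[210,-183,20,0,0,-1.02],[214,-186,30,0,0,-1.056],[214,-186,30,0,0,-1.056],[214,-186,30,0,0,-1.056],[214,-186,30,0,0,-1.056],[214,-186,30,0,0,-1.056]]]'
python3 - <<'E'
from h import *
d=grab('wrist');save(d,'w4.png',k=1.5)
W=cloud(d);p=W[...,:2]-[647.9,24.4];z=W[...,2]
m=(abs(p[...,0])<70)&(abs(p[...,1])<70)&(z>106)&(z<125);print(rect(W,m),np.median(z[m]))
m=(abs(p[...,0])<70)&(abs(p[...,1])<70)&(z>80)&(z<98);print(rect(W,m),np.median(z[m]))
E
```

```text
t: 6.75
eef_pos: [647.4, 24.6, 263.5]
orientation: [-3.041, 0.788, -0.002]
force: [-0.0, 0.8, -1.0]
opening: 0.248
grip_force: 39.6
(array([649.9,  26.9]), array([45. , 54.8]), 38.0) 122.3581035562297
(array([669.9,  12.9]), array([45. , 37.9]), 60.8) 96.40950563887962
```

View pics/w4.png

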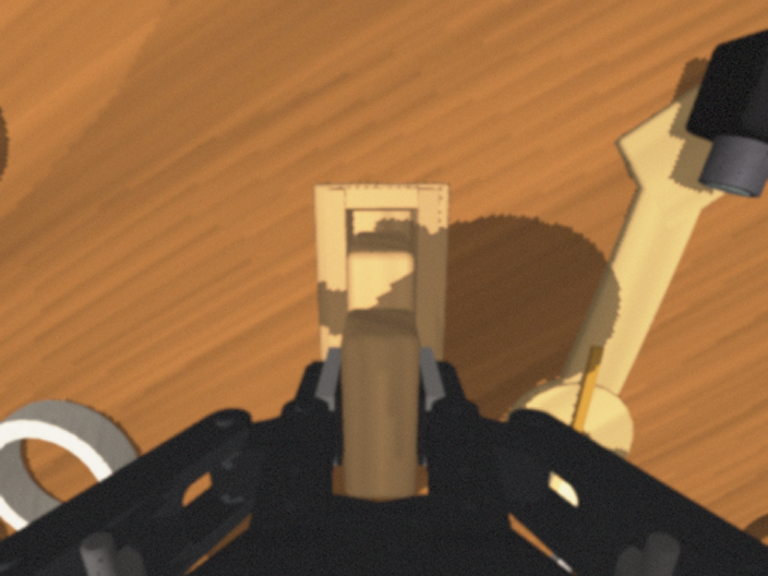

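The car hangs directly over the slot, centred at x≈381 against a slot spanning 347–416 at the top, and parallel to it. One numeric check along the length, then I lower it.

```bash
python3 - <<'E'
from h import *
d=load('wrist');a=np.radians(61);ex=np.array([np.cos(a),np.sin(a)]);ey=np.array([-ex[1],ex[0]])
for n,u,v,z in(('slot end',382,209,22),('slotL',347,215,22),('slotR',416,215,22),('outer end',382,185,22),('car top front',380,249,96.5),('cabin front',380,312,122),('bodyL',348,260,96.5),('bodyR',413,260,96.5)):
    p=px(d,u/1.5,v/1.5,z)[:2]-[646.8,25];print(n,(p@ex).round(1),(p@ey).round(1))
E
```

```text
slot end -0.4 -50.2
slotL 16.1 -47.4
slotR -16.4 -47.4
outer end -0.4 -61.3
car top front 0.6 -45.5
cabin front 0.6 -33.6
bodyL 10.6 -42.0
bodyR -9.8 -42.0
```

```bash
python3 -m inch '[[[-1,0,10,0,0,0],[-1,0,20,0,0,0],[-1,0,27,0,0,0],[-1,0,32,0,0,0],[-1,0,36,0,0,0],[-1,0,39,0,0,0],[-1,0,41,0,0,0],[-1,0,42.5,0,0,0],[-1,0,43,0,0,0],[-1,0,43,0,0,0]]]'
```

```text
t: 7.8
eef_pos: [646.7, 24.5, 220.9]
orientation: [3.041, -0.787, 0.001]
force: [-3.9, 0.4, 4.7]
opening: 0.252
grip_force: 40.4
```

```bash
python3 -m inch '[[[0,0,0,0,0,0],[0,0,0,0,0,0],[0,0,0,0,0,0],[0,0,0,0,0,0],[0,0,-5,0,0,0],[0,0,-20,0,0,0],[0,0,-50,0,0,0],[0,0,-80,0,0,0],[0,0,-110,0,0,0],[0,0,-120,0,0,0],[0,0,-120,0,0,0]]]' -0.2
python3 - <<'E'
from h import *
d=grab('wrist');save(d,'w5.png',k=1.5)
W=cloud(d);a=np.radians(61);ex=np.array([np.cos(a),np.sin(a)]);ey=np.array([-ex[1],ex[0]])
p=W[...,:2]-[646.8,25];X=p@ex;Y=p@ey;z=W[...,2]
for lo,hi in((74,90),(48,62)):
    m=(abs(X)<40)&(abs(Y)<60)&(z>lo)&(z<hi);r=rect(W,m);q=r[0]-[646.8,25];print(r,(q@ex).round(1),(q@ey).round(1),np.median(z[m]))
m=(X<-14)&(X>-45)&(abs(Y-28)<12)&(z>30)&(z<60);print('peg',W[m].mean(0),rect(W,m),X[m].min(),Y[m].min(),Y[m].max())
E
```

```text
t: 8.9
eef_pos: [646.8, 24.5, 343.1]
orientation: [-3.039, 0.787, -0.007]
force: [0.0, -0.2, 0.2]
opening: 0.601
grip_force: 0.0
(array([646.5,  25.6]), array([21.6, 54.1]), 60.4) 0.4 0.6 80.04447804600123
(array([641.2,  14.9]), array([44.8, 88.7]), 61.3) -11.5 0.0 53.66654312086047
peg [611.560018    16.88139006  47.82317069] (array([610.2,  17.6]), array([20.4, 15.6]), 60.9) -34.41622767349902 20.578510282589516 36.2023604106281
```

View pics/w5.png

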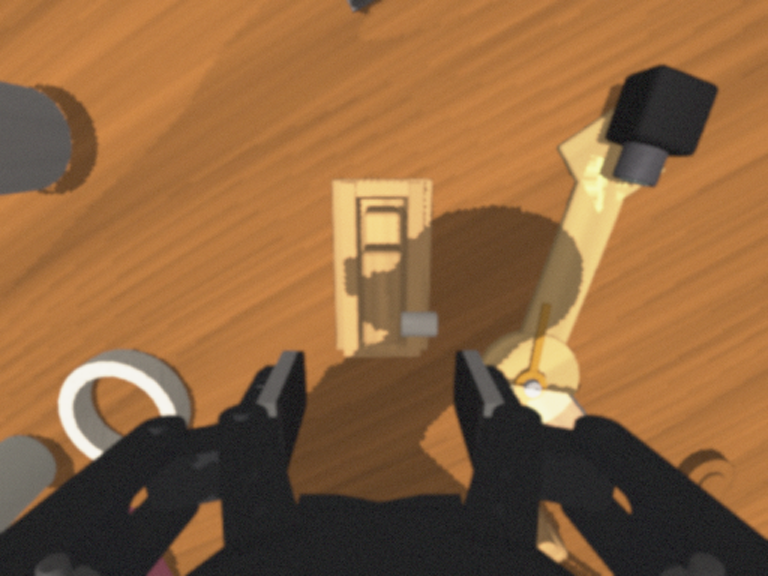

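The car is seated: cabin top at 80.0 mm as expected, upright, with the peg at (419,324) facing the mirror. The swivel ring is at (533,382), the pointer tip at (545,305) and the post near (552,540).

```bash
python3 - <<'E'
from h import *
d=load('wrist')
A=px(d,533/1.5,380/1.5,16);A2=px(d,533/1.5,388/1.5,20);T=px(d,545/1.5,305/1.5,16);print('ring',A,A2,'tip',T)
W=cloud(d);z=W[...,2]
for u,v in((533,380),(533,388),(545,330)):print(px(d,u/1.5,v/1.5))
# camera cube heading
m=(abs(W[...,0]-654)<50)&(abs(W[...,1]+161)<60)&(z>54)&(z<70);print(rect(W,m),W[m].mean(0))
c=d['color'].astype(int);m=(c[...,0]>c[...,2]+70)&(abs(W[...,0]-540)<50)&(abs(W[...,1]+45)<50)&(z>13)&(z<19)
print(m.sum(),rect(W,m))
p=np.array([605,8.7])
for ax in((517.4,-31.1),A[:2],A2[:2]):
    q=p-np.array(ax);print(np.degrees(np.arctan2(q[1],q[0])),np.degrees(np.arctan2(*(T[:2]-ax)[::-1])))
E
```

```text
ring [519.2980383  -33.44085225  16.        ] [515.77021008 -30.54194989  20.        ] tip [569.32479507 -64.20237853  16.        ]
[521.30844111 -33.18652986  19.13850737]
[516.9174482  -30.41663526  21.73467634]
[551.34029506 -56.96530826  15.06551074]
(array([ 650.9, -159.6]), array([40.4, 61.7]), 44.8) [ 656.84842841 -162.82048182   60.89801545]
441 (array([538.9, -50.4]), array([23.9, 65.6]), 47.9)
24.43409828997306 -32.51776299428944
26.183990376212854 -31.587419416949377
23.73918751933682 -32.15041370614896
```

```bash
python3 -m inch '[[[-40,26,0,0,0,0.05],[-80,52,0,0,0,0.1],[-115,76,10,0,0,0.15],[-140,92,25,0,0,0.179],[-151,99,43,0,0,0.179],[-151,99,43,0,0,0.179],[-151,99,43,0,0,0.179],[-151,99,43,0,0,0.179]]]'
python3 - <<'E'
from h import *
d=grab('wrist');save(d,'w6.png',k=1.5)
W=cloud(d);z=W[...,2];m=(abs(W[...,0]-467)<30)&(abs(W[...,1]-11)<30)&(z>102)&(z<112);print(m.sum(),m.sum() and (rect(W,m),z[m].mean()))
E
```

```text
t: 9.75
eef_pos: [467.3, 11.3, 297.1]
orientation: [2.958, -1.056, 0.001]
force: [1.0, -0.5, -0.2]
opening: 0.598
grip_force: 0.0
441 ((array([466.4,  11.4]), array([13.4, 13.1]), 58.9), np.float64(106.59839362232509))
```

View pics/w6.png

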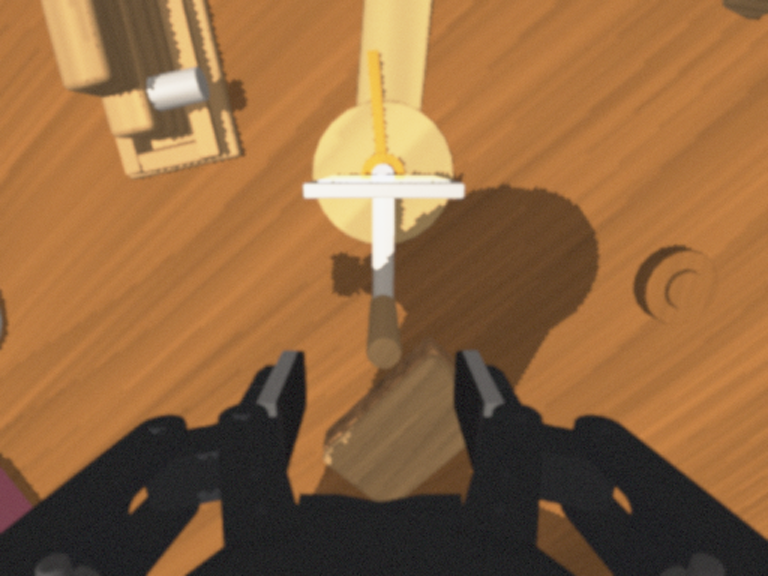

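The post top at (384,352) is centred between the fingers, the mirror is square to the tool (y≈190), the swivel ring is at (382,165), the pointer tip at (374,52) and the peg end at (207,87). I'll descend and grip.

```bash
python3 -m inch '[[[-0.5,0,20,0,0,0],[-0.5,0,38,0,0,0],[-0.5,0,48,0,0,0],[-0.5,0,50,0,0,0],[-0.5,0,50,0,0,0]]]'
python3 -m inch '[[[0,0,0,0,0,0],[0,0,0,0,0,0],[0,0,0,0,0,0],[0,0,0,0,0,0],[0,0,0,0,0,0],[0,0,0,0,0,0],[0,0,0,0,0,0],[0,0,0,0,0,0]]]' 1 40
python3 - <<'E'
from h import *
d=load('wrist')
P=lambda u,v,z:px(d,u/1.5,v/1.5,z)
A=P(382,165,16)[:2];T=P(374,52,16)[:2];E=P(207,87,42)[:2]
n=P(465,186,82)[:2]-P(303,186,82)[:2]
print('axis',A,'mirror mid',P(383,184,82),'tip',T,'pegend',E,'normal',np.degrees(np.arctan2(n[0],-n[1]))*1,np.linalg.norm(n))
for ax in(A,np.array([517.5,-30.5])):
    f=lambda p:np.degrees(np.arctan2(*(p-ax)[::-1]));print(f(T),f(E),f(np.array([605,8.7])),f(np.array([466.4,11.4])))
E
```

```text
t: 10.3
eef_pos: [466.5, 11.5, 247.1]
orientation: [2.958, -1.056, 0.0]
force: [-0.7, -0.0, -0.5]
opening: 0.599
grip_force: 0.0
t: 11.1
eef_pos: [466.0, 11.2, 247.6]
orientation: [2.958, -1.056, 0.0]
force: [-5.7, -2.1, 6.2]
opening: 0.151
grip_force: 39.2
axis [520.34734259 -32.92767019] mirror mid [514.88460175 -28.54965379  82.        ] tip [567.35855346 -65.91141388] pegend [601.92876264   8.12716629] normal -39.23473201085162 65.88988027017061
-35.054053490566226 26.713258694332772 26.185503153373876 140.59060056705667
-35.383797563771154 24.58466000880852 24.13237959458082 140.64958828458043
```

```bash
python3 -m inch '[[[0.1,3.2,0,0,0,-0.05],[0.3,6.5,0,0,0,-0.1],[0.7,9.7,0,0,0,-0.15],[1.3,12.9,0,0,0,-0.2],[2,16.1,0,0,0,-0.25],[2.9,19.2,0,0,0,-0.3],[3.9,22.3,0,0,0,-0.35],[5.1,25.3,0,0,0,-0.4],[6.5,28.3,0,0,0,-0.45],[8.2,31.6,0,0,0,-0.508],[8.2,31.6,0,0,0,-0.508],[8.2,31.6,0,0,0,-0.508],[8.2,31.6,0,0,0,-0.508]]]'
python3 - <<'E'
from h import *
d=grab('wrist');save(d,'w7.png',k=1.5);save(grab('top'),'top3.png',(200,130,300,205),8)
E
```

```text
t: 12.4
eef_pos: [452.4, -17.9, 247.6]
orientation: [-3.128, 0.279, -0.0]
force: [-5.8, 1.4, 6.9]
opening: 0.15
grip_force: 39.3
```

View pics/w7.png

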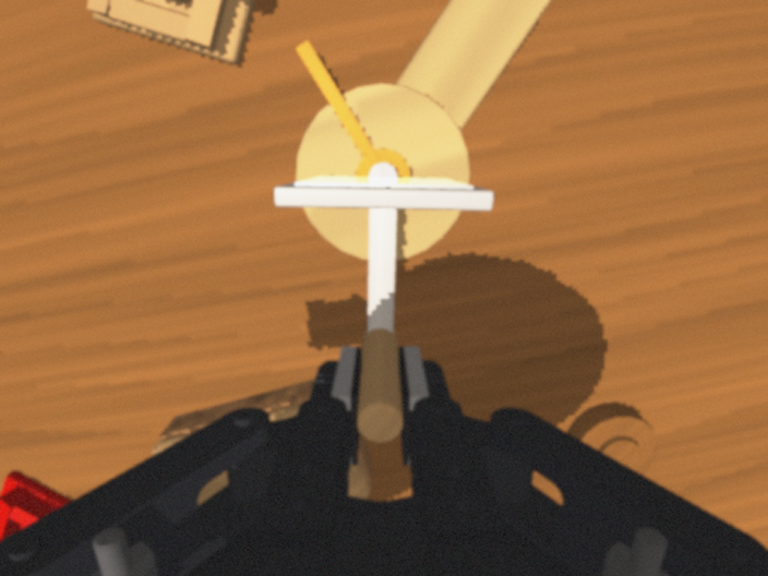

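Here the post is held at (380,420), the mirror edge runs from (275,189) to (493,193), and the pointer goes from the ring at (384,165) to its tip at (304,44), toward the holder. I'll fit the pointer line numerically.

```bash
python3 - <<'E'
from h import *
d=load('wrist');W=cloud(d);P=lambda u,v,z:px(d,u/1.5,v/1.5,z)[:2]
ang=lambda p:np.degrees(np.arctan2(p[1],p[0]))
n=P(493,192,82)-P(275,188,82);print('normal',ang([-n[1],n[0]]),ang([n[1],-n[0]]),np.linalg.norm(n))
n=P(493,210,82)-P(275,206,82);print('normal',ang([-n[1],n[0]]),np.linalg.norm(n))
c=d['color'].astype(int);hsv=cv2.cvtColor(d['color'],cv2.COLOR_RGB2HSV)
v,u=np.mgrid[:384,:512];r=hsv[155//1,0]
m=(hsv[...,0]>18)&(hsv[...,0]<26)&(hsv[...,1]>190)&(v<98)&(v>25)&(u>190)&(u<255)
print(m.sum(),hsv[60,223],hsv[100,280],hsv[60,150])
pts=np.array([P(a*1.5,b*1.5,16) for a,b in zip(u[m],v[m])])
vx,vy,x0,y0=cv2.fitLine(pts.astype(np.float32),cv2.DIST_HUBER,0,.01,.01).ravel()
if vx<0:vx,vy=-vx,-vy
print('pointer',np.degrees(np.arctan2(vy,vx)),'pt',x0,y0)
peg=np.array([605,8.7]);w=peg-[x0,y0];print('to peg from centroid',ang(w),'lateral miss of line at peg (mm, + = peg left)',vx*w[1]-vy*w[0])
for ax in((517,-30.3),(518,-31)):print(ang(peg-ax),'line off axis',vx*(ax[1]-y0)-vy*(ax[0]-x0))
print('peg end wrist? ','tip',P(304,44,16),'ring',P(384,166,16),P(384,170,16))
t=load('last_top') if 0 else load('top');Wt=cloud(t)
E
```

```text
normal -11.154771173639357 168.84522882636065 65.16049628441449
normal -11.165318716715566 65.81245218467723
0 [ 22 173 243] [ 22 106 242] [ 14 170 187]Traceback (most recent call last):
  File "<stdin>", line 11, in <module>
cv2.error: OpenCV(4.12.0) /io/opencv/modules/imgproc/src/linefit.cpp:618: error: (-215:Assertion failed) npoints2 >= 0 || npoints3 >= 0 in function 'fitLine'
```

View pics/top3.png

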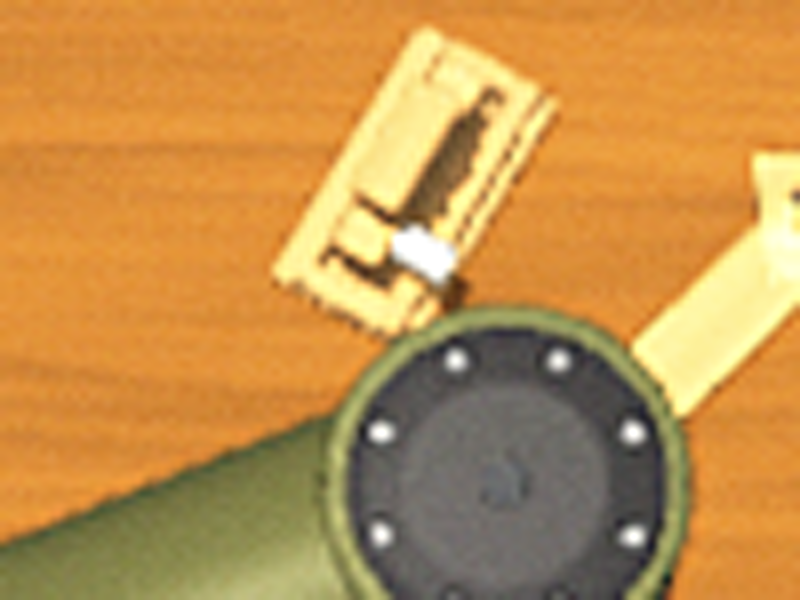

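The top view only confirms that the peg faces the mirror side, because the arm hides the pointer. I'll redo the fit with adjusted thresholds.

```bash
cat > fit.py <<'E'
from h import *
d=load('wrist');P=lambda u,v,z:px(d,u,v,z)[:2]
ang=lambda p:np.degrees(np.arctan2(p[1],p[0]))
hsv=cv2.cvtColor(d['color'],cv2.COLOR_RGB2HSV).astype(int);v,u=np.mgrid[:384,:512]
m=(hsv[...,0]>=19)&(hsv[...,0]<=26)&(hsv[...,1]>145)&(hsv[...,2]>200)&(v<98)&(v>25)&(u>190)&(u<258)
pts=np.array([P(a,b,16) for a,b in zip(u[m],v[m])])
vx,vy,x0,y0=cv2.fitLine(pts.astype(np.float32),cv2.DIST_HUBER,0,.01,.01).ravel()
if vx<0:vx,vy=-vx,-vy
r=abs((pts-[x0,y0])@[-vy,vx]);print(m.sum(),'halfwidth',r.max(),'pointer',np.degrees(np.arctan2(vy,vx)),'at',x0,y0)
peg=np.array([605,8.7]);w=peg-[x0,y0];print('miss at peg',vx*w[1]-vy*w[0])
for ax in((517,-30.3),(518,-31)):print('want',ang(peg-ax),'line off axis',vx*(ax[1]-y0)-vy*(ax[0]-x0))
E
python3 fit.py
```

```text
741 halfwidth 3.3663142075180637 pointer 22.471012 at 553.1868 -15.024351
miss at peg 2.1192113647157136
want 23.902050411010848 line off axis -0.28462982
want 24.52824967863907 line off axis -1.3136988
```

```bash
python3 -m inch '[[[0,0.5,0,0,0,-0.007],[0,1,0,0,0,-0.015],[0,1,0,0,0,-0.015],[0,1,0,0,0,-0.015],[0,1,0,0,0,-0.015],[0,1,0,0,0,-0.015]]]'
python3 - <<'E'
from h import *
grab('wrist')
E
python3 fit.py
```

```text
t: 13.1
eef_pos: [452.2, -18.8, 247.6]
orientation: [-3.13, 0.255, -0.0]
force: [-6.0, 1.3, 6.7]
opening: 0.146
grip_force: 39.3
735 halfwidth 3.159678834476792 pointer 24.234741 at 552.7775 -13.918008
miss at peg -0.8113595086346912
want 23.902050411010848 line off axis -0.25245285
want 24.52824967863907 line off axis -1.301239
```

```bash
python3 -m inch '[[[0,0,0,0,0,0],[0,0,0,0,0,0],[0,0,0,0,0,0],[0,0,0,0,0,0],[0,0,0,0,0,0],[0,0,0,0,0,0],[0,0,0,0,0,0],[0,0,0,0,0,0],[0,0,0,0,0,0],[0,0,0,0,0,0]]]'
python3 - <<'E'
from h import *
grab('wrist')
E
python3 fit.py; python3 -c "
from bench import job_done
print(job_done())"
```

```text
t: 14.15
eef_pos: [452.2, -18.8, 247.6]
orientation: [-3.13, 0.255, -0.0]
force: [-7.2, 2.6, 5.7]
opening: 0.147
grip_force: 39.3
739 halfwidth 3.160518213532712 pointer 24.119053 at 552.7906 -13.914565
miss at peg -0.6942653186762655
want 23.902050411010848 line off axis -0.3297062
want 24.52824967863907 line off axis -1.3772297
the job is handed in; nothing more can be done
None
```

I handed the job in at 14.2 s: the pegged car is seated upright in the holder with its peg facing the mirror, and the gripper is holding the mirror by its post with the pointer line passing within about 1 mm of the peg by my measurement.

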